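# Load a new label roll into the sprung-spindle dispenser

### The arm

A 6-joint arm with a two-finger parallel gripper is mounted at the origin on a cart in front of the work surface, level with it; the furniture and walls round the work are solid. World frame = base frame: x ahead of the robot, y to its left, z up, the work surface at z = 0. Lengths are in m, angles in rad, forces in N, time in s.
With the tool pointing down it reaches from about 0.375 to 0.9 m from the base axis. Payload 3.1 kg.
Tool frame: the origin (TCP) lies where the fingers leave the gripper's body, on its centre line; the fingertips stand 73 mm ahead of it and the grasp point (between the pads) lies 54 mm ahead of it; z points along the fingers, y is the line along which they close (so a half turn about z gives the same grasp; the last joint's range is limited). The gripper opens to 85 mm and grips with 20 to 120 N. Pads are 22 mm wide; open, the fingers measure 114 mm over their backs; the gripper's body (76 mm by 85 mm) begins 54 mm behind the grasp point. The pads swing forward as they close: fully open they stand 13 mm farther back than shut.
Start: joints at [-1.409, 0.527, 1.433, -0, 1.181, -0.178], TCP at [0.209, -0.589, 0.304] pointing down, gripper open.
Joint ranges: [-3.08, 3.08], [-0.75, 2.2], [0.22, 2.44], [-1.43, 4.57], [0, 2.65], [-2.85, 2.85]. Speed limits (rad/s): [2.79, 2.79, 3.14, 3.14, 3.14, 3.14].

### API

Orientations are given as a unit quaternion [x, y, z, w].
In Python, from station import manip gives the robot as it stands.
- The arm moves only by the shell command python3 -m crank 'ROWS' [FORCE]. ROWS is JSON, a list of rows, each an object with "dp": the shift along the tool's x, y, z normalised to -1 to 1, where 1 is 50 cm, a list of three; "delta_rot": the turn, a rotation vector about the tool's x, y, z normalised to -1 to 1, where 1 is 2 pi rad, a list of three; "fingers": the opening, from -1 (shut) to 1 (fully open). A call has 1 to 12 rows; each row shifts and turns the commanded pose from where the row before left it, along the tool's axes as they then stand; what a row does not reach is not made up. A row lasts 1/12 s, in which the tool goes at most 41.7 mm and 7.16 degrees, less where a joint would pass 70% of its speed; a pose out of reach is approached as far as the arm can. A call with a number of a shift or a turn outside -1 to 1 is refused whole. A call with a gripper value outside its range is refused whole. The fingers move at their own pace and stop on an object; FORCE is the grip in N (left out, the last holds). Time passes only in rows, so rows that do not move let the fingers close. It gives the time, the measured TCP pose, the force, the opening and the grip force at its end, in the units of the state.
- manip.sense(): the state, without advancing time (a new reading comes with each control period).
- manip.snapshot(name): name is "side" or "top" or "wrist"; returns (picture, depth): 384x512x3 uint8, red, green, blue; 384x512 float32, m along the optical axis (not along the pixel's ray), 0 where there is no reading.
- manip.camera_model(name): a dict with "fx", "fy", "cx", "cy" (pixels), "k1" (the pictures are not rectified: a ray, as slopes to the right and down, at radius r is drawn at 1 + k1 r^2 times it, then the intrinsics apply), "origin" and "attitude" of the camera in the world. Camera axes: x right, y up, looking along -z (the intrinsics and any distortion apply to the point x, -y, -z); pixel columns grow to the right and rows downward; lengths in m; the calibration is good to about 2 mm. A picture is of the moment at which its call begins: read the wrist's pose just before it. camera_model takes no time and is no camera call; for the wrist camera it gives the pose at the moment of the call.
- manip.sign_off(): hands the job in; it is judged then, once.
The state is a dict: "t": time; "q": joint angles; "qd": joint speeds; "tau": joint torques, N m; "tcp_pos": TCP position; "tool_rot": TCP orientation; "force": force on the tool from outside, world axes, zero at the start; "ft_torque": the same for the moment, N m; "finger_gap": opening from 0.0 (shut) to 1.0 (fully open); "gripper_force": force on a finger pad.
Only numpy, scipy, OpenCV 4.12 (cv2) and the standard library are available. Lean on these libraries where they do the work, as an engineer would, in place of code of your own. Each camera call takes 0.05 s, during which the arm holds its last target. There are 200 camera calls.

### The job

The label dispenser on the returns desk is empty: put in the full roll of white labels, which lies on the desk on its sprung spindle, with the spindle's thin sprung nose in the left cup and its thick end in the right cup. Squeeze the spindle short against its spring to get it down between the two cheeks, then ease it out and leave it hanging between the cups with both ends fully home. Push only about as hard as the spring needs, never force or ram the spindle, and leave the used-up core and the other things on the desk where they are.

Things in the scene. Friction and masses are not known exactly. Their poses are not given: they have to be found in the camera images.
- roll: Full roll of labels, fixed on its sprung spindle (0.14 to 0.27 kg in all), lying on its side: a white paper cylinder, 56 mm in diameter, 64 mm long. Grip it across the 56 mm from above. Origin on the axis in the middle of the roll, 28 mm above the desk as it lies; y axis along the spindle to the sprung nose, which lies to the robot's left, turned up to 0.6 rad. Spindle 124 mm long when free.
- nose: The spindle's sprung steel nose; origin at its tip, 62 mm from the roll's origin along +y; axes as the roll's. 12 mm in diameter, end half-round; it sticks out 28 mm from a grey barrel (18 mm in diameter, ends 34 mm from the roll's origin) and slides up to 16 mm into it against a spring: 2 N to start, 0.7 N more per mm, about 13 N at the stop, which is solid.
- stub: The spindle's rigid grey stub; origin at its tip, 62 mm from the roll's origin along -y; axes as the roll's. 16 mm in diameter, end half-round.
- stand: Label dispenser, fixed: dark steel base plate (125 x 196 mm, top 8 mm above the desk), a low peel plate (29 mm high) 74 mm in front of the cups' axis, and a grey U-shaped yoke of two cheeks clamped between two uprights. Origin on the desk midway between the cheeks, below the cups' axis. x points away from the robot, y left along the cups' axis, z up. Turned up to 0.35 rad.
- left_face (a point): Point on the left cheek's inner face, in line with the cups, 52 mm above the desk; axes as the stand's. Each cheek has a round blind cup facing the other, 7 mm deep, mouth bevelled by 2 mm: left 14 mm bore (nose), right 18 mm bore (stub). Both cups have one height, 46 to 58 mm above the desk as the yoke is clamped; see or feel which. Flat face round the cup, 36 mm wide.
- right_face (a point): Point on the right cheek's inner face opposite left_face, 105 mm from it; axes as the stand's. The cheeks are 11 mm thick and end 16 mm above the cups' axis; a cross bar joins them 33 mm below it. Seated, the spindle is 119 mm long, tips 7 mm inside the faces.
- spent_core: The used-up roll: the same kind of spindle with only a bare brown cardboard core on it, 29 mm across and 64 mm long, spindle 124 mm long, lying on the desk. Origin on its axis at mid-length, y axis towards its thin end. It stays where it lies.
- stapler: Black desk stapler, 154 x 38 x 48 mm, bystander; origin at the centre of its underside.
- tape: Roll of brown tape lying flat, 96 mm across, 25 mm high, bystander; origin at the centre of its underside.
- sticky_pad: Yellow pad of notes, 80 x 81 x 20 mm, bystander; origin at the centre of its underside.
- mug: Pale mug, 79 mm across, 94 mm high, bystander; origin at the centre of its underside.
- book_a: Lower of two stacked books, 235 x 159 x 30 mm, bystander; origin at the centre of its underside.
- book_b: Upper of the two stacked books, 195 x 129 x 26 mm, bystander; origin at the centre of its underside.
- scanner: Black hand-held barcode scanner lying on the desk, 165 x 104 x 35 mm, bystander; origin at the centre of its underside.
Mind the look-alikes: they are no part of the job. What is shaped like the roll but orange is not meant.

How it is judged:
By the outcome, as a careful person would: the job done as asked, in the order asked, and still so for the second after the job is handed in, with the robot touching nothing.
It also fails if it takes over 64 s, if anything falls off the work surface, if the arm or the gripper's body presses on something with over 40 N, if the wrist force passes 120 N, or if a joint passes its speed limit or range.

## Working session

There is one attempt and no reset: what is moved stays moved. The work goes in short steps, Python scripts to look and compute and a shell command to move; the robot and the scene stay as the last step left them, time stands still between calls to the robot, and variables do not carry over. Pictures are saved under pics/ and viewed, at most 10 in all, crops included, and the job is handed in when it is done.

```bash
ls; mkdir -p pics; cat > h.py <<'E'
from station import manip
import numpy as np, cv2
from scipy.spatial.transform import Rotation as R
def att(m):
    a=np.array(m["attitude"]); return R.from_quat(a).as_matrix() if a.size==4 else a.reshape(3,3)
def cloud(m,d):
    K=np.array([[m["fx"],0,m["cx"]],[0,m["fy"],m["cy"]],[0,0,1.]])
    h,w=d.shape; u,v=np.meshgrid(np.arange(w),np.arange(h))
    n=cv2.undistortPoints(np.stack([u,v],-1).reshape(-1,1,2).astype(float),K,np.array([m["k1"],0,0,0,0.])).reshape(h,w,2)
    P=np.stack([n[...,0]*d,-n[...,1]*d,-d],-1)@att(m).T+np.array(m["origin"])
    P[d<=0]=np.nan
    return P
def snap(name):
    m=manip.camera_model(name); p,d=manip.snapshot(name)
    return p,cloud(m,d),m
E
python3 - <<'E'
from h import *
s=manip.sense(); print(s)
for n in("top","side"):
    p,P,m=snap(n); print(n,m)
    cv2.imwrite(f"pics/{n}0.png",cv2.resize(p[...,::-1],(800,600),interpolation=cv2.INTER_CUBIC)); np.savez(f"{n}0.npz",p=p,P=P)
E
```

```text
pics
{'t': 0.0, 'q': array([-1.40849994e+00,  5.28488861e-01,  1.43392421e+00, -2.15611293e-05,
        1.18141538e+00, -1.78493566e-01]), 'qd': array([ 1.00018252e-04, -1.35839632e-05,  7.01844797e-04,  3.61231693e-04,
       -4.93692788e-04, -4.16845662e-04]), 'tau': array([-6.46915601e-05, -4.42349625e+01, -1.78022951e+01, -3.29827399e-04,
        8.43297603e-03, -8.33946245e-09]), 'tcp_pos': array([ 0.20882776, -0.58847096,  0.30291255]), 'tool_rot': array([ 9.85516556e-01,  1.69575554e-01, -9.15358828e-07, -1.11794330e-03]), 'force': array([-0.78279257, -0.1198954 ,  0.5917173 ]), 'ft_torque': array([-0.02880411, -0.0312331 , -0.03225866]), 'gripper_force': 0.0, 'finger_gap': 1.0000653394507133}
top {'fx': 428.8083199433681, 'fy': 428.8083199433681, 'cx': 250.55876193678967, 'cy': 191.0506834722282, 'k1': -0.14520402367421856, 'origin': array([ 0.36625571, -0.11637342,  1.69531073]), 'attitude': array([-0.03895312,  0.02525557,  0.71050711, -0.70215701])}
side {'fx': 489.5744177911504, 'fy': 489.5744177911504, 'cx': 261.68309614599025, 'cy': 193.05018363756164, 'k1': 0.02972234789264046, 'origin': array([-0.11203108, -0.73494585,  1.63950937]), 'attitude': array([ 0.22789721, -0.09134948, -0.37944877,  0.89204079])}
```

View pics/top0.png

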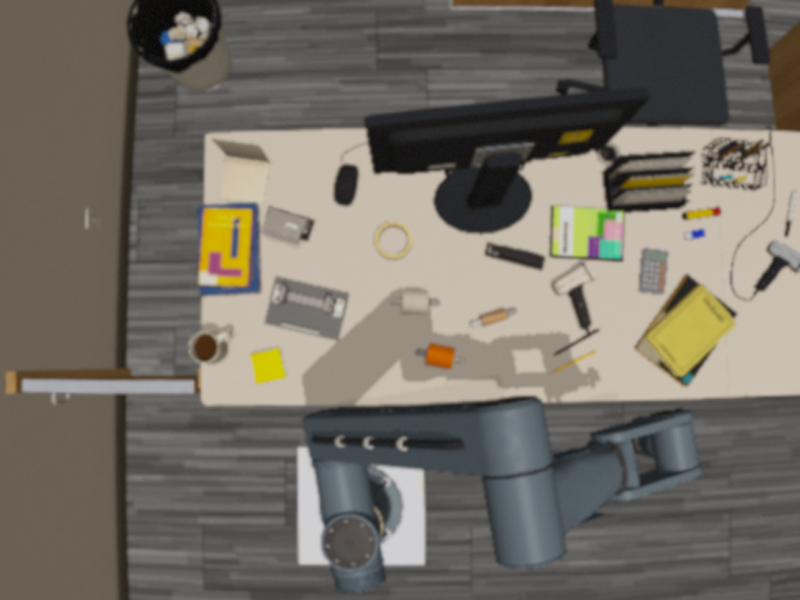

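View pics/side0.png

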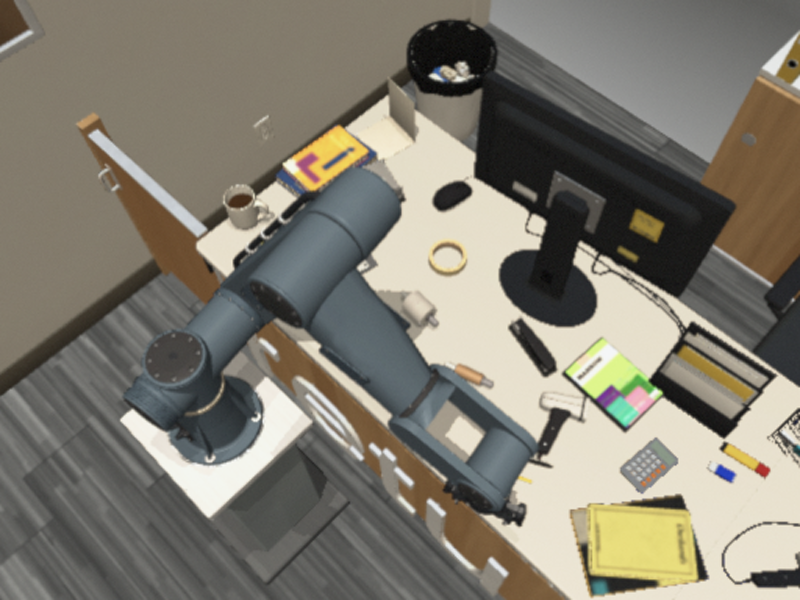

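Top view: the white roll is at (413,301), the orange look-alike at (440,356), the brown spent core at (493,317) and the stand at (307,307). The white one fits the description, since it is white and full diameter. Next I'll confirm it in a crop and measure it.

```bash
python3 - <<'E'
from h import *
D=np.load("top0.npz"); p,P=D["p"],D["P"]
c=p[155:245,160:310]; cv2.imwrite("pics/crop.png",cv2.resize(c[...,::-1],(800,480),interpolation=cv2.INTER_CUBIC))
# roll: points >15mm
def blob(u0,u1,v0,v1,z0,z1):
    Q=P[v0:v1,u0:u1].reshape(-1,3); return Q[(Q[:,2]>z0)&(Q[:,2]<z1)]
Q=blob(248,284,183,205,.008,.1); print("roll",len(Q),Q.min(0),Q.max(0))
T=Q[Q[:,2]>.04]; print(T.mean(0),len(T)); 
c,(w,h),a=cv2.minAreaRect(T[:,:2].astype(np.float32)); print(c,w,h,a)
w_,v_=np.linalg.eigh(np.cov(Q[:,:2].T)); print("axis",v_[:,1])
Q=blob(166,226,172,220,.003,.12)
print("stand",len(Q),cv2.minAreaRect(Q[:,:2].astype(np.float32)))
for lo,hi in((.003,.015),(.02,.04),(.04,.06),(.06,.08),(.08,.12)):
    B=Q[(Q[:,2]>lo)&(Q[:,2]<hi)]
    if len(B)>5: print(lo,len(B),B.mean(0),cv2.minAreaRect(B[:,:2].astype(np.float32)))
print("desk z",np.nanmedian(P[225:235,200:225,2]))
E
```

```text
roll 301 [ 0.47579104 -0.21231943  0.00831119] [ 0.54316639 -0.07418733  0.06071945]
[ 0.50776726 -0.14147136  0.05057307] 204
(0.5101842880249023, -0.14281582832336426) 0.06573110073804855 0.05114489421248436 88.7276382446289
axis [0.008871   0.99996065]
stand 1565 ((0.5063613653182983, 0.13583223521709442), (0.2380400449037552, 0.18854372203350067), 89.4819107055664)
0.003 1231 [0.50034404 0.13390534 0.00747756] ((0.5063613653182983, 0.13583223521709442), (0.2380400449037552, 0.18854372203350067), 89.4819107055664)
0.02 148 [0.5017412  0.13952018 0.02633543] ((0.4911671280860901, 0.1367778480052948), (0.1537599414587021, 0.09541082382202148), 75.82127380371094)
0.04 45 [0.51187906 0.11438489 0.04869791] ((0.5168041586875916, 0.12834221124649048), (0.1535029411315918, 0.04297890514135361), 76.27838897705078)
0.06 61 [0.51595385 0.1283925  0.06994468] ((0.5163684487342834, 0.13010305166244507), (0.12823274731636047, 0.03595484420657158), 76.91963195800781)
desk z -0.00037432549939375726
```

View pics/crop.png

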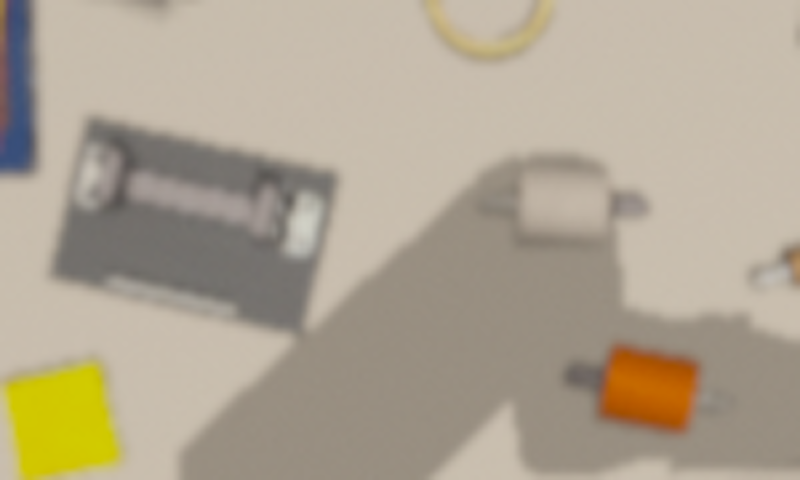

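White roll confirmed at crop (565,205): nose on the left, dark stub on the right, and the stand turned about -0.24 rad. Moving over it.

```bash
python3 -m crank '[{"dp":[0.066,-0.049,0],"delta_rot":[0,0,0],"fingers":1},{"dp":[0.066,-0.049,0],"delta_rot":[0,0,0],"fingers":1},{"dp":[0.066,-0.049,0],"delta_rot":[0,0,0],"fingers":1},{"dp":[0.066,-0.049,0],"delta_rot":[0,0,0],"fingers":1},{"dp":[0.066,-0.049,0],"delta_rot":[0,0,0],"fingers":1},{"dp":[0.066,-0.049,0],"delta_rot":[0,0,0],"fingers":1},{"dp":[0.066,-0.049,0],"delta_rot":[0,0,0],"fingers":1},{"dp":[0.066,-0.049,0],"delta_rot":[0,0,0],"fingers":1},{"dp":[0.066,-0.049,0],"delta_rot":[0,0,0],"fingers":1},{"dp":[0.066,-0.049,0],"delta_rot":[0,0,0],"fingers":1},{"dp":[0.066,-0.049,0],"delta_rot":[0,0,0],"fingers":1},{"dp":[0.066,-0.049,0],"delta_rot":[0,0,0],"fingers":1}]' 40; python3 -m crank '[{"dp":[0,0,0],"delta_rot":[0,0,-0.0196],"fingers":1},{"dp":[0,0,0],"delta_rot":[0,0,-0.0196],"fingers":1},{"dp":[0,0,0],"delta_rot":[0,0,-0.0196],"fingers":1},{"dp":[0,0,0],"delta_rot":[0,0,-0.0196],"fingers":1},{"dp":[0,0,0],"delta_rot":[0,0,-0.0196],"fingers":1},{"dp":[0,0,0],"delta_rot":[0,0,-0.0196],"fingers":1},{"dp":[0,0,0],"delta_rot":[0,0,-0.0196],"fingers":1},{"dp":[0,0,0],"delta_rot":[0,0,-0.0196],"fingers":1},{"dp":[0,0,0],"delta_rot":[0,0,-0.0196],"fingers":1},{"dp":[0,0,0],"delta_rot":[0,0,-0.0196],"fingers":1},{"dp":[0,0,0],"delta_rot":[0,0,0],"fingers":1}]'
cat >> h.py <<'E'
def st():
    s=manip.sense(); r=R.from_quat(s["tool_rot"]).as_matrix()
    print("t %.2f"%s["t"],"tcp",s["tcp_pos"].round(4),"yaw %.4f"%np.arctan2(r[1,0],r[0,0]),"z",r[:,2].round(4),"F",s["force"].round(1),"M",s["ft_torque"].round(2),"gap %.3f grip %.1f"%(s["finger_gap"],s["gripper_force"]))
    return s,r
E
python3 - <<'E'
from h import *
st(); p,P,m=snap("wrist"); print(m)
cv2.imwrite("pics/w1.png",p[...,::-1]); np.savez("w1.npz",p=p,P=P)
E
```

```text
t: 1.1
tcp_pos: [0.4844, -0.1776, 0.3037]
tool_rot: [0.986, 0.17, -0.0, -0.0]
force: [0.5, -1.2, 0.6]
finger_gap: 1.001
gripper_force: 0.0
t: 2.02
tcp_pos: [0.4836, -0.1794, 0.3035]
tool_rot: [0.706, 0.708, -0.0, -0.0]
force: [-0.7, -0.3, 0.4]
finger_gap: 0.998
gripper_force: 0.0
t 2.02 tcp [ 0.4836 -0.1794  0.3035] yaw 1.5744 z [-8.e-04  5.e-04 -1.e+00] F [-0.7 -0.3  0.4] M [0.03 0.04 0.03] gap 0.998 grip 0.0
{'fx': 299.3999099711166, 'fy': 299.3999099711166, 'cx': 253.59186208827106, 'cy': 187.82492115012295, 'k1': -0.01062118369758613, 'origin': array([ 0.48331607, -0.10210088,  0.37269159]), 'attitude': array([-1.52954739e-01,  2.05716316e-04,  2.12798029e-03,  9.88230883e-01])}
```

View pics/w1.png

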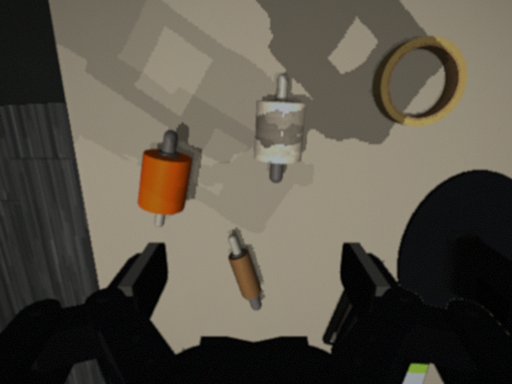

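Wrist view: white roll at (279,130), nose tip up at (283,76), stub tip at (277,180), orange at (164,180), core at (245,272). Measuring the roll.

```bash
python3 - <<'E'
from h import *
D=np.load("w1.npz"); P=D["P"]
Q=P[65:190,240:320].reshape(-1,3)
print("desk",np.nanmedian(Q[:,2][Q[:,2]<.006]))
B=Q[Q[:,2]>.010]; T=Q[Q[:,2]>.045]
print(len(B),B.min(0),B.max(0),"T",len(T),T.mean(0),T[:,2].max())
w,v=np.linalg.eigh(np.cov(B[:,:2].T)); a=v[:,1]*np.sign(v[1,1]); print("pca",a)
# ridge: axis from upper surface slices along y
best=[]
A=Q[Q[:,2]>.03]
from scipy.optimize import least_squares
f=lambda q:(lambda d:np.hypot((A[:,0]-q[0]-q[1]*(A[:,1]+.142)),A[:,2]-q[2])-.028)(0)
s=least_squares(f,[.508,0,.028],loss="soft_l1",f_scale=.002); print("axis x,slope,z",s.x)
a=np.array([s.x[1],1]);a/=np.linalg.norm(a)
t=(B[:,:2]-[s.x[0],-.142])@a; print("ends",np.percentile(t,[0,.5,99.5,100]))
tt=(A[:,:2]-[s.x[0],-.142])@a; print("roll ends",np.percentile(tt,[0,1,99,100]))
E
```

```text
desk -0.0010092307663436828
3508 [ 0.4836512  -0.20344358  0.02159387] [ 0.53939405 -0.08237393  0.0560307 ] T 2312 [ 0.51149047 -0.14126944  0.05138422] 0.05603070458978371
pca [0.04417292 0.9990239 ]
axis x,slope,z [0.51200204 0.03757324 0.02562411]
ends [-0.06151529 -0.05814331  0.05743303  0.05973709]
roll ends [-0.06146942 -0.0554311   0.05434635  0.0595785 ]
```

```bash
python3 -m crank '[{"dp":[0.037,0.0285,0.06],"delta_rot":[0,0,0.0035],"fingers":1},{"dp":[0.037,0.0285,0.06],"delta_rot":[0,0,0.0034],"fingers":1},{"dp":[0,0,0.075],"delta_rot":[0,0,0],"fingers":1},{"dp":[0,0,0.075],"delta_rot":[0,0,0],"fingers":1},{"dp":[0,0,0.05],"delta_rot":[0,0,0],"fingers":1},{"dp":[0,0,0],"delta_rot":[0,0,0],"fingers":1}]' 50; python3 - <<'E'
from h import *
st()
E
```

```text
t: 2.57
tcp_pos: [0.51, -0.1413, 0.1391]
tool_rot: [0.723, 0.691, -0.002, -0.005]
force: [-1.0, 0.5, -0.5]
finger_gap: 0.998
gripper_force: 0.0
t 2.57 tcp [ 0.51   -0.1413  0.1391] yaw 1.5262 z [-0.0098  0.0051 -0.9999] F [-1.   0.5 -0.5] M [ 0.03  0.04 -0.01] gap 0.998 grip 0.0
```

```bash
python3 -m crank '[{"dp":[-0.002,0.003,0.05],"delta_rot":[0,0,0],"fingers":1},{"dp":[0,0,0.04],"delta_rot":[0,0,0],"fingers":1},{"dp":[0,0,0.025],"delta_rot":[0,0,0],"fingers":1},{"dp":[0,0,0.008],"delta_rot":[0,0,0],"fingers":1},{"dp":[0,0,0],"delta_rot":[0,0,0],"fingers":1},{"dp":[0,0,0],"delta_rot":[0,0,0],"fingers":1}]' 50; python3 -c "
from h import *
st()"
```

```text
t: 3.07
tcp_pos: [0.5149, -0.1443, 0.0836]
tool_rot: [0.722, 0.692, 0.0, 0.001]
force: [0.4, 0.2, 0.6]
finger_gap: 0.997
gripper_force: 0.0
t 3.07 tcp [ 0.5149 -0.1443  0.0836] yaw 1.5280 z [ 1.7e-03 -9.0e-04 -1.0e+00] F [0.4 0.2 0.6] M [-0.02  0.03 -0.02] gap 0.997 grip 0.0
```

```bash
python3 -m crank '[{"dp":[0.003,-0.006,0.006],"delta_rot":[0,0,0],"fingers":1},{"dp":[0,0,0],"delta_rot":[0,0,0],"fingers":0.5},{"dp":[0,0,0],"delta_rot":[0,0,0],"fingers":0.2},{"dp":[0,0,0],"delta_rot":[0,0,0],"fingers":0},{"dp":[0,0,0],"delta_rot":[0,0,0],"fingers":-0.2},{"dp":[0,0,0],"delta_rot":[0,0,0],"fingers":-0.4},{"dp":[0,0,0],"delta_rot":[0,0,0],"fingers":-0.4},{"dp":[0,0,0],"delta_rot":[0,0,0],"fingers":-0.4}]' 50; python3 -c "
from h import *
st()"
```

```text
t: 3.73
tcp_pos: [0.5115, -0.1424, 0.0803]
tool_rot: [0.722, 0.692, 0.0, 0.001]
force: [-1.1, 1.0, 4.7]
finger_gap: 0.632
gripper_force: 52.2
t 3.73 tcp [ 0.5115 -0.1424  0.0803] yaw 1.5288 z [ 1.e-03 -5.e-04 -1.e+00] F [-1.1  1.   4.7] M [ 0.1   0.12 -0.02] gap 0.632 grip 52.2
```

```bash
python3 -m crank '[{"dp":[0,0,-0.03],"delta_rot":[0,0,0],"fingers":-0.4},{"dp":[0,0,-0.07],"delta_rot":[0,0,0],"fingers":-0.4},{"dp":[0,0,-0.08],"delta_rot":[0,0,0],"fingers":-0.4},{"dp":[0,0,-0.08],"delta_rot":[0,0,0],"fingers":-0.4},{"dp":[0,0,-0.08],"delta_rot":[0,0,0],"fingers":-0.4},{"dp":[0.05,-0.005,0],"delta_rot":[0,0,0],"fingers":-0.4},{"dp":[0.07,-0.005,0],"delta_rot":[0,0,0],"fingers":-0.4},{"dp":[0.07,-0.005,0],"delta_rot":[0,0,0],"fingers":-0.4},{"dp":[0.07,-0.005,0],"delta_rot":[0,0,0],"fingers":-0.4},{"dp":[0.07,-0.005,0],"delta_rot":[0,0,0],"fingers":-0.4},{"dp":[0.05,-0.005,0],"delta_rot":[0,0,0.016],"fingers":-0.4},{"dp":[0.024,0,0],"delta_rot":[0,0,0.016],"fingers":-0.4}]'; python3 -m crank '[{"dp":[0,0,0],"delta_rot":[0,0,0],"fingers":-0.4},{"dp":[0,0,0],"delta_rot":[0,0,0],"fingers":-0.4},{"dp":[0,0,0],"delta_rot":[0,0,0],"fingers":-0.4}]' 50; python3 - <<'E'
from h import *
s,r=st(); p,P,m=snap("wrist"); 
cv2.imwrite("pics/w2.png",cv2.resize(p[...,::-1],(800,600),interpolation=cv2.INTER_CUBIC)); np.savez("w2.npz",p=p,P=P,tcp=s["tcp_pos"],r=r)
E
```

```text
t: 4.73
tcp_pos: [0.504, 0.0633, 0.2492]
tool_rot: [0.788, 0.615, -0.001, -0.001]
force: [0.5, -0.4, -1.1]
finger_gap: 0.632
gripper_force: 53.9
t: 4.98
tcp_pos: [0.5059, 0.0595, 0.2494]
tool_rot: [0.787, 0.617, -0.0, 0.0]
force: [0.4, -1.1, -2.5]
finger_gap: 0.636
gripper_force: 53.8
t 4.98 tcp [0.5059 0.0595 0.2494] yaw 1.3293 z [-2.e-04 -4.e-04 -1.e+00] F [ 0.4 -1.1 -2.5] M [-0.   -0.01 -0.04] gap 0.636 grip 53.8
```

View pics/w2.png

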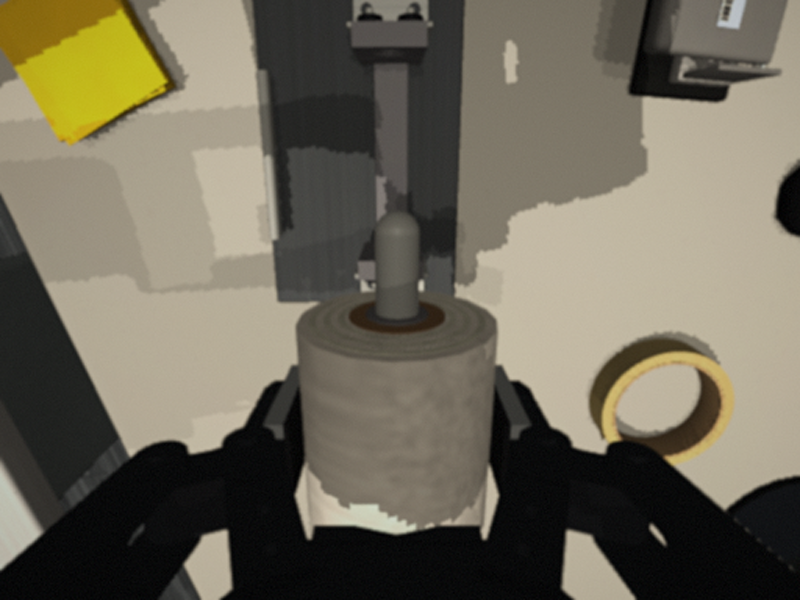

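Wrist view: the held roll's nose tip is at (397,215), the left cheek top at (390,33) and the base plate edges at columns ~270/460. Measuring the nose in the tool frame, then the cheek and the yaw.

```bash
python3 - <<'E'
from h import *
D=np.load("w2.npz"); p,P,tcp,r=D["p"],D["P"],D["tcp"],D["r"]
L=(P-tcp)@r   # tool frame
g=lambda A,x0,x1,y0,y1:A[int(y0/1.5625):int(y1/1.5625),int(x0/1.5625):int(x1/1.5625)].reshape(-1,3)
# nose
N=g(L,365,430,195,310); N=N[(N[:,2]<.10)&(N[:,2]>.02)]
print("nose n",len(N),"tip x",np.percentile(N[:,0],[99,100]),"y",np.percentile(N[:,1],[1,50,99]),"ztop",np.percentile(N[:,2],[0,1,5]))
M=N[N[:,0]>.045]
from scipy.optimize import least_squares
def fit(M,rad):
    f=lambda q:np.hypot(M[:,1]-q[0]-q[1]*(M[:,0]-.045),M[:,2]-q[2]-q[3]*(M[:,0]-.045))-rad
    return least_squares(f,[0,0,.055,0],loss="soft_l1",f_scale=.001).x
M=N[(N[:,0]>.036)&(N[:,0]<.054)]; print("nose fit y0,sy,z0,sz",fit(M,.006))
B=g(L,305,490,350,510);B=B[(B[:,2]<.09)&(B[:,2]>.005)];print("roll x",np.percentile(B[:,0],[1,99]),"fit",fit(B,.028))
# stand, world
C=g(P,335,445,0,80); 
for lo,hi in((.055,.09),):
    T=C[(C[:,2]>lo)&(C[:,2]<hi)]; zt=np.median(T[:,2]); print("cheek top z",np.percentile(T[:,2],[5,25,50,75,95]),len(T))
base=g(P,290,360,200,260); print("base z",np.nanpercentile(base[:,2],[10,50,90]))
bar=g(P,380,405,80,200); print("bar z",np.nanpercentile(bar[:,2],[10,50,90]))
# depth map crop of cheek row profile along tool x at cheek centre
for row in range(0,60,3):
    q=P[row,int(390/1.5625)]; q2=P[row,int(370/1.5625)]; q3=P[row,int(410/1.5625)]; print(row,((q-tcp)@r).round(4),q[2].round(4),q2[2].round(4),q3[2].round(4))
# rows: y extent of cheek
for row in (12,18,24,30):
    l=L[row,200:300]; w=P[row,200:300,2]; i=np.where(w>.05)[0]
    if len(i): print("row",row,200+i[0],200+i[-1],l[i[0]].round(4),l[i[-1]].round(4))
E
```

```text
nose n 1879 tip x [0.06086921 0.06135555] y [-9.45659931e-03  4.97920495e-05  9.17039399e-03] ztop [0.04592827 0.04675135 0.0473428 ]
nose fit y0,sy,z0,sz [-0.00011211 -0.00360196  0.0538289   0.00175282]
roll x [-0.01774914  0.03160655] fit [-1.07107588e-04  9.70874348e-05  5.43636220e-02  5.17436151e-03]
cheek top z [0.06213324 0.06984809 0.07054599 0.07112738 0.07182832] 978
base z [0.00611545 0.00697835 0.00791746]
bar z [0.02062232 0.0216325  0.02260267]
0 [ 0.1573 -0.0044  0.2382] 0.011 0.009 0.0096
3 [ 0.1555 -0.0044  0.2406] 0.0086 0.0127 0.011
6 [ 0.1525 -0.0044  0.2382] 0.0111 0.0371 0.0369
9 [ 0.1507 -0.0044  0.2408] 0.0085 0.043 0.0407
12 [ 0.1479 -0.0044  0.2393] 0.01 0.0417 0.0418
15 [ 0.132  -0.0036  0.1781] 0.0712 0.0707 0.0705
18 [ 0.1301 -0.0036  0.1786] 0.0707 0.0696 0.0699
21 [ 0.1279 -0.0036  0.1775] 0.0718 0.0706 0.0703
24 [ 0.1259 -0.0036  0.1777] 0.0716 0.0718 0.0706
27 [ 0.1239 -0.0036  0.1775] 0.0718 0.0715 0.0705
30 [ 0.1223 -0.0036  0.1799] 0.0694 0.0677 0.0691
33 [ 0.1242 -0.004   0.2027] 0.0466 0.0579 0.0572
36 [ 0.1225 -0.004   0.2058] 0.0435 0.0454 0.0433
39 [ 0.1221 -0.0042  0.2182] 0.0311 0.0296 0.0295
42 [ 0.1212 -0.0044  0.2281] 0.0212 0.006 0.0079
45 [ 0.1186 -0.0044  0.2269] 0.0224 0.0062 0.0078
48 [ 0.1162 -0.0044  0.2279] 0.0214 0.0069 0.0069
51 [ 0.1137 -0.0044  0.2279] 0.0214 0.0072 0.0081
54 [ 0.1111 -0.0044  0.2267] 0.0226 0.0089 0.0063
57 [ 0.1086 -0.0044  0.227 ] 0.0223 0.0074 0.0078
row 18 223 273 [ 0.1342 -0.0245  0.1979] [0.1302 0.0141 0.1793]
row 24 225 272 [ 0.1259 -0.0213  0.1777] [0.1261 0.0134 0.1784]
row 30 225 272 [ 0.1223 -0.0216  0.1799] [0.1225 0.0136 0.1808]
```

```bash
python3 - <<'E'
from h import *
D=np.load("w2.npz"); p,P,tcp,r=D["p"],D["P"],D["tcp"],D["r"]
L=(P-tcp)@r
xs=[];c=[];wd=[];e=[]
for row in range(44,128,2):
    w=P[row,:,2]; l=L[row]
    i=np.where((w[225:285]>.015)&(w[225:285]<.03))[0]+225
    if len(i)>8: xs.append(l[i,0].mean()); c.append((l[i[0],1]+l[i[-1],1])/2); wd.append(l[i[-1],1]-l[i[0],1])
    j=np.where((w[260:340]>.004)&(w[260:340]<.03)&(l[260:340,1]>.015))[0]+260
    if len(j): e.append((l[j[-1],0],l[j[-1],1]))
print("bar",np.polyfit(xs,c,1),np.round(c,4),np.round(wd,4)[:5])
e=np.array(e); k=np.abs(e[:,1]-np.median(e[:,1]))<.006; print("edge",np.polyfit(*e[k].T,1),k.sum(),len(k),np.median(e[:,1]))
print("rightcheek bits")
for row in range(155,186,3):
    print(row,[(tuple(L[row,c].round(3)),P[row,c,2].round(3)) for c in (232,236)])
E
```

```text
bar [-0.00493634 -0.00332831] [-0.0039 -0.0039 -0.0039 -0.0039 -0.0039 -0.004  -0.004  -0.004  -0.0039
 -0.004  -0.004  -0.004  -0.004  -0.004  -0.004  -0.0035 -0.0035 -0.0035
 -0.0036 -0.0036 -0.0036 -0.0036 -0.0036 -0.0036 -0.0036 -0.0036 -0.0036
 -0.0036 -0.0036 -0.0036 -0.0036 -0.0036 -0.0037 -0.0036 -0.0041 -0.0036
 -0.0037 -0.0037 -0.0036 -0.0037 -0.0037 -0.0037] [0.019  0.0191 0.019  0.0191 0.0191]
edge [-0.0010942   0.03926081] 42 42 0.039131208892265984
rightcheek bits
155 [((np.float64(0.015), np.float64(-0.023), np.float64(0.242)), np.float64(0.007)), ((np.float64(0.018), np.float64(-0.018), np.float64(0.226)), np.float64(0.023))]
158 [((np.float64(0.018), np.float64(-0.021), np.float64(0.213)), np.float64(0.036)), ((np.float64(0.018), np.float64(-0.017), np.float64(0.212)), np.float64(0.037))]
161 [((np.float64(0.018), np.float64(-0.02), np.float64(0.2)), np.float64(0.049)), ((np.float64(0.018), np.float64(-0.016), np.float64(0.201)), np.float64(0.049))]
164 [((np.float64(0.018), np.float64(-0.019), np.float64(0.188)), np.float64(0.061)), ((np.float64(0.018), np.float64(-
[... 509 characters left out ...]
loat64(0.18)), np.float64(0.07))]
176 [((np.float64(0.009), np.float64(-0.019), np.float64(0.178)), np.float64(0.071)), ((np.float64(0.01), np.float64(-0.015), np.float64(0.177)), np.float64(0.072))]
179 [((np.float64(-0.011), np.float64(-0.023), np.float64(0.24)), np.float64(0.009)), ((np.float64(-0.002), np.float64(-0.017), np.float64(0.207)), np.float64(0.042))]
182 [((np.float64(-0.014), np.float64(-0.023), np.float64(0.24)), np.float64(0.01)), ((np.float64(-0.014), np.float64(-0.019), np.float64(0.238)), np.float64(0.012))]
185 [((np.float64(-0.018), np.float64(-0.023), np.float64(0.24)), np.float64(0.009)), ((np.float64(-0.018), np.float64(-0.019), np.float64(0.24)), np.float64(0.01))]
```

Stand yaw is aligned to within 0.004 rad, the faces are 105 mm apart as they should be, and the cup axis is at z≈0.0555. Now I'll tilt nose-down by 0.33 rad and move above the entry.

```bash
python3 -m crank '[{"dp":[0,-0.0074,0],"delta_rot":[0,-0.0175,0],"fingers":-0.4},{"dp":[0,0,0],"delta_rot":[0,-0.0175,0],"fingers":-0.4},{"dp":[0,0,0],"delta_rot":[0,-0.0175,0],"fingers":-0.4},{"dp":[0.047,0,0.015],"delta_rot":[0,0,0],"fingers":-0.4},{"dp":[0.06,0,0.02],"delta_rot":[0,0,0],"fingers":-0.4},{"dp":[0.05,0,0.0165],"delta_rot":[0,0,0],"fingers":-0.4},{"dp":[0.03,0,0.01],"delta_rot":[0,0,0],"fingers":-0.4},{"dp":[0,0,0],"delta_rot":[0,0,0],"fingers":-0.4},{"dp":[0,0,0],"delta_rot":[0,0,0],"fingers":-0.4},{"dp":[0,0,0],"delta_rot":[0,0,0],"fingers":-0.4}]' 50
cat >> h.py <<'E'
def rel():
    D=np.load("w2.npz"); s,r=st(); d=(s["tcp_pos"]-D["tcp"])@D["r"]; rr=D["r"].T@r
    u=rr[:,0]; n=-rr[:,2]
    S=d+.0553*u-.054*n-.0001*rr[:,1]
    home=np.array([.1235,-.0038,.194]); e=home-S
    print("TCP in stand frame",d[:2].round(4),"z %.4f"%s["tcp_pos"][2],"u",u.round(4)); print("home-S (left,back,down) mm",(e*1e3).round(2),"in tool axes mm",(rr.T@e*1e3).round(2))
    F=D["r"].T@s["force"]; print("F left,back,down",F.round(1))
E
python3 -c "
from h import *
rel()"
```

```text
t: 5.87
tcp_pos: [0.5213, 0.136, 0.1905]
tool_rot: [0.777, 0.608, -0.13, 0.101]
force: [-0.6, -0.5, -1.2]
finger_gap: 0.635
gripper_force: 53.8
t 5.87 tcp [0.5213 0.136  0.1905] yaw 1.3271 z [-0.0782 -0.3149 -0.9459] F [-0.6 -0.5 -1.2] M [ 0.23 -0.09 -0.02] gap 0.635 grip 53.8
TCP in stand frame [ 0.078  -0.0032] z 0.1905 u [0.946  0.0022 0.3241]
home-S (left,back,down) mm [10.69 -0.54 66.13] in tool axes mm [31.54 -0.57 59.1 ]
F left,back,down [-0.6 -0.5  1.2]
```

```bash
python3 -m crank '[{"dp":[0.0103,-0.001,0.03],"delta_rot":[0,0,0],"fingers":-0.4},{"dp":[0.0137,0,0.04],"delta_rot":[0,0,0],"fingers":-0.4},{"dp":[0.0103,0,0.03],"delta_rot":[0,0,0],"fingers":-0.4},{"dp":[0.0063,0,0.0184],"delta_rot":[0,0,0],"fingers":-0.4},{"dp":[0,0,0],"delta_rot":[0,0,0],"fingers":-0.4},{"dp":[0,0,0],"delta_rot":[0,0,0],"fingers":-0.4},{"dp":[0,0,0],"delta_rot":[0,0,0],"fingers":-0.4}]' 50
python3 - <<'E'
from h import *
rel(); p,P,m=snap("wrist"); np.savez("w3.npz",p=p,P=P)
cv2.imwrite("pics/w3.png",cv2.resize(p[:260,120:400,::-1],(646,600),interpolation=cv2.INTER_CUBIC))
E
```

```text
t: 6.45
tcp_pos: [0.5214, 0.137, 0.1285]
tool_rot: [0.777, 0.608, -0.129, 0.102]
force: [0.1, 0.9, -1.6]
finger_gap: 0.633
gripper_force: 53.8
t 6.45 tcp [0.5214 0.137  0.1285] yaw 1.3268 z [-0.0762 -0.3142 -0.9463] F [ 0.1  0.9 -1.6] M [ 0.25 -0.1   0.02] gap 0.633 grip 53.8
TCP in stand frame [ 0.0789 -0.0034] z 0.1285 u [0.9464 0.0024 0.323 ]
home-S (left,back,down) mm [ 9.65 -0.52  4.25] in tool axes mm [10.51 -0.55  0.9 ]
F left,back,down [ 0.9 -0.1  1.6]
```

View pics/w3.png

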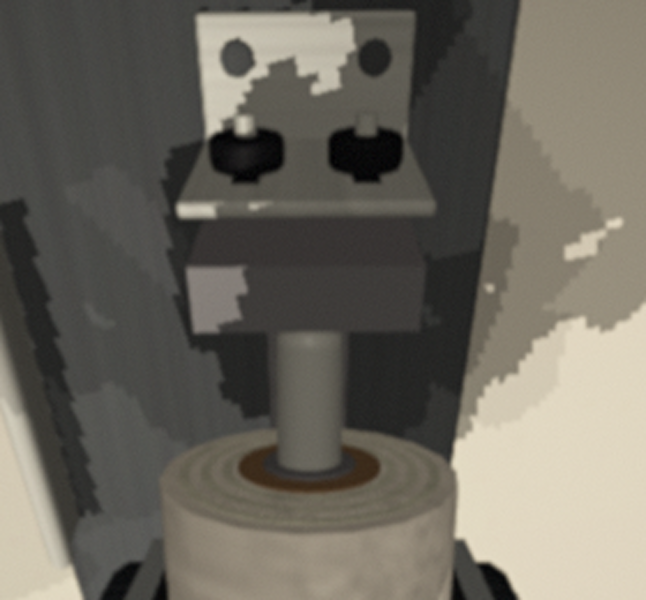

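The nose is centred under the left cheek: nose column 309, cheek centre 306. Advancing gently.

```bash
python3 -m crank '[{"dp":[0.005,-0.001,0.001],"delta_rot":[0,0,0],"fingers":-0.4},{"dp":[0.005,0,0.001],"delta_rot":[0,0,0],"fingers":-0.4},{"dp":[0.005,0,0],"delta_rot":[0,0,0],"fingers":-0.4},{"dp":[0.005,0,0],"delta_rot":[0,0,0],"fingers":-0.4},{"dp":[0,0,0],"delta_rot":[0,0,0],"fingers":-0.4},{"dp":[0,0,0],"delta_rot":[0,0,0],"fingers":-0.4}]' 50
python3 -c "
from h import *
rel()"
```

```text
t: 7.0
tcp_pos: [0.5225, 0.1465, 0.1232]
tool_rot: [0.777, 0.608, -0.129, 0.101]
force: [-0.3, -0.7, -2.2]
finger_gap: 0.633
gripper_force: 53.9
t 7.00 tcp [0.5225 0.1465 0.1232] yaw 1.3284 z [-0.0778 -0.3146 -0.946 ] F [-0.3 -0.7 -2.2] M [ 0.11 -0.05 -0.02] gap 0.633 grip 53.9
TCP in stand frame [ 0.0884 -0.0047] z 0.1232 u [9.462e-01 9.000e-04 3.236e-01]
home-S (left,back,down) mm [ 0.22  0.93 -1.07] in tool axes mm [-0.14  0.93 -1.09]
F left,back,down [-0.8 -0.1  2.2]
```

The nose is in the cup: it went 7 mm past the face with no force. Compressing along the spindle.

```bash
python3 -m crank '[{"dp":[0.004,0.001,-0.001],"delta_rot":[0,0,0],"fingers":-0.4},{"dp":[0.004,0,0],"delta_rot":[0,0,0],"fingers":-0.4},{"dp":[0.004,0,0],"delta_rot":[0,0,0],"fingers":-0.4},{"dp":[0,0,0],"delta_rot":[0,0,0],"fingers":-0.4},{"dp":[0,0,0],"delta_rot":[0,0,0],"fingers":-0.4}]' 50
python3 -c "
from h import *
rel()"
```

```text
t: 7.42
tcp_pos: [0.5237, 0.1512, 0.1217]
tool_rot: [0.777, 0.608, -0.131, 0.101]
force: [-1.6, -4.2, -0.3]
finger_gap: 0.634
gripper_force: 53.8
t 7.42 tcp [0.5237 0.1512 0.1217] yaw 1.3286 z [-0.0798 -0.316  -0.9454] F [-1.6 -4.2 -0.3] M [-0.62  0.17  0.01] gap 0.634 grip 53.8
TCP in stand frame [ 0.0933 -0.0046] z 0.1217 u [9.455e-01 7.000e-04 3.256e-01]
home-S (left,back,down) mm [-4.53  0.93 -2.65] in tool axes mm [-5.15  0.93 -1.03]
F left,back,down [-4.5 -0.6  0.3]
```

```bash
python3 -m crank '[{"dp":[0.005,0.001,-0.001],"delta_rot":[0,0,0],"fingers":-0.4},{"dp":[0.005,0,0],"delta_rot":[0,0,0],"fingers":-0.4},{"dp":[0.005,0,0],"delta_rot":[0,0,0],"fingers":-0.4},{"dp":[0.002,0,0],"delta_rot":[0,0,0],"fingers":-0.4},{"dp":[0,0,0],"delta_rot":[0,0,0],"fingers":-0.4},{"dp":[0,0,0],"delta_rot":[0,0,0],"fingers":-0.4}]' 50
python3 -c "
from h import *
rel()"
```

```text
t: 7.92
tcp_pos: [0.5254, 0.1577, 0.1196]
tool_rot: [0.776, 0.608, -0.133, 0.102]
force: [-3.3, -9.3, 0.2]
finger_gap: 0.632
gripper_force: 53.8
t 7.92 tcp [0.5254 0.1577 0.1196] yaw 1.3294 z [-0.0824 -0.319  -0.9442] F [-3.3 -9.3  0.2] M [-1.22  0.28 -0.04] gap 0.632 grip 53.8
TCP in stand frame [ 0.1    -0.0044] z 0.1196 u [ 0.9443 -0.      0.329 ]
home-S (left,back,down) mm [-10.98   0.93  -4.86] in tool axes mm [-11.97   0.93  -0.98]
F left,back,down [-9.8 -1.  -0.2]
```

```bash
python3 -m crank '[{"dp":[0.003,0.001,0],"delta_rot":[0,0,0],"fingers":-0.4},{"dp":[0.003,0,0],"delta_rot":[0,0,0],"fingers":-0.4},{"dp":[0,0,0],"delta_rot":[0,0,0],"fingers":-0.4},{"dp":[0,0,0],"delta_rot":[0,0,0],"fingers":-0.4}]' 50
python3 -c "
from h import *
rel()"
```

```text
t: 8.25
tcp_pos: [0.5261, 0.1599, 0.1188]
tool_rot: [0.776, 0.608, -0.134, 0.102]
force: [-3.8, -11.6, 1.9]
finger_gap: 0.632
gripper_force: 53.9
t 8.25 tcp [0.5261 0.1599 0.1188] yaw 1.3297 z [-0.0838 -0.32   -0.9437] F [ -3.8 -11.6   1.9] M [-1.48  0.46 -0.03] gap 0.632 grip 53.9
TCP in stand frame [ 0.1023 -0.0043] z 0.1188 u [ 9.439e-01 -3.000e-04  3.303e-01]
home-S (left,back,down) mm [-13.17   0.9   -5.74] in tool axes mm [-14.33   0.89  -1.08]
F left,back,down [-12.2  -1.   -1.9]
```

Compressed about 14.3 mm at about 12 N, as the spring rate predicts. Swinging it level about the nose.

```bash
python3 -m crank '[{"dp":[-0.0029,0,0.0023],"delta_rot":[0,0.0044,0],"fingers":-0.4},{"dp":[-0.0029,0,0.0023],"delta_rot":[0,0.0044,0],"fingers":-0.4},{"dp":[-0.0029,0,0.0023],"delta_rot":[0,0.0044,0],"fingers":-0.4},{"dp":[-0.0029,0,0.0023],"delta_rot":[0,0.0044,0],"fingers":-0.4},{"dp":[-0.0029,0,0.0023],"delta_rot":[0,0.0044,0],"fingers":-0.4},{"dp":[0,0,0],"delta_rot":[0,0,0],"fingers":-0.4},{"dp":[0,0,0],"delta_rot":[0,0,0],"fingers":-0.4}]' 50
python3 -c "
from h import *
rel()"
```

```text
t: 8.83
tcp_pos: [0.524, 0.1512, 0.1148]
tool_rot: [0.784, 0.613, -0.079, 0.059]
force: [-3.9, -10.3, 0.4]
finger_gap: 0.634
gripper_force: 53.8
t 8.83 tcp [0.524  0.1512 0.1148] yaw 1.3289 z [-0.0519 -0.1896 -0.9805] F [ -3.9 -10.3   0.4] M [-1.64  0.41  0.  ] gap 0.634 grip 53.8
TCP in stand frame [ 0.0934 -0.0043] z 0.1148 u [9.806e-01 4.000e-04 1.961e-01]
home-S (left,back,down) mm [-13.57   0.81  -4.27] in tool axes mm [-14.14   0.81  -1.54]
F left,back,down [-11.   -1.3  -0.4]
```

```bash
python3 -m crank '[{"dp":[-0.0029,0,0.0019],"delta_rot":[0,0.0044,0],"fingers":-0.4},{"dp":[-0.0029,0,0.0019],"delta_rot":[0,0.0044,0],"fingers":-0.4},{"dp":[-0.0029,0,0.0019],"delta_rot":[0,0.0044,0],"fingers":-0.4},{"dp":[-0.0029,0,0.0019],"delta_rot":[0,0.0044,0],"fingers":-0.4},{"dp":[0,0,0],"delta_rot":[0,0,0],"fingers":-0.4},{"dp":[0,0,0],"delta_rot":[0,0,0],"fingers":-0.4}]' 50
python3 - <<'E'
from h import *
rel()
E
```

```text
t: 9.33
tcp_pos: [0.5228, 0.1452, 0.1113]
tool_rot: [0.787, 0.616, -0.035, 0.025]
force: [-1.3, -12.9, -4.6]
finger_gap: 0.631
gripper_force: 53.8
t 9.33 tcp [0.5228 0.1452 0.1113] yaw 1.3287 z [-0.0249 -0.0825 -0.9963] F [ -1.3 -12.9  -4.6] M [-1.91  0.27 -0.02] gap 0.631 grip 53.8
TCP in stand frame [ 0.0873 -0.004 ] z 0.1113 u [9.963e-01 6.000e-04 8.560e-02]
home-S (left,back,down) mm [-14.27   0.51  -2.59] in tool axes mm [-14.44   0.51  -1.36]
F left,back,down [-12.8   1.8   4.6]
```

```bash
python3 -m crank '[{"dp":[-0.003,0,0.0026],"delta_rot":[0,0.0046,0],"fingers":-0.4},{"dp":[-0.003,0,0.0026],"delta_rot":[0,0.0046,0],"fingers":-0.4},{"dp":[-0.003,0,0.0026],"delta_rot":[0,0.0046,0],"fingers":-0.4},{"dp":[0,0,0],"delta_rot":[0,0,0],"fingers":-0.4},{"dp":[0,0,0],"delta_rot":[0,0,0],"fingers":-0.4}]' 50
python3 - <<'E'
from h import *
rel()
p,P,m=snap("wrist"); np.savez("w4.npz",p=p,P=P)
cv2.imwrite("pics/w4.png",cv2.resize(p[...,::-1],(800,600),interpolation=cv2.INTER_CUBIC))
E
```

```text
t: 9.75
tcp_pos: [0.5217, 0.141, 0.1078]
tool_rot: [0.787, 0.617, -0.001, -0.002]
force: [-3.6, -12.3, -2.3]
finger_gap: 0.63
gripper_force: 54.2
t 9.75 tcp [0.5217 0.141  0.1078] yaw 1.3287 z [-0.0033  0.0024 -1.    ] F [ -3.6 -12.3  -2.3] M [-1.77  0.46 -0.01] gap 0.630 grip 54.2
TCP in stand frame [ 0.0829 -0.004 ] z 0.1078 u [ 1.e+00  7.e-04 -2.e-03]
home-S (left,back,down) mm [-14.83   0.5   -1.44] in tool axes mm [-14.83   0.5   -1.47]
F left,back,down [-12.8  -0.6   2.3]
```

View pics/w4.png

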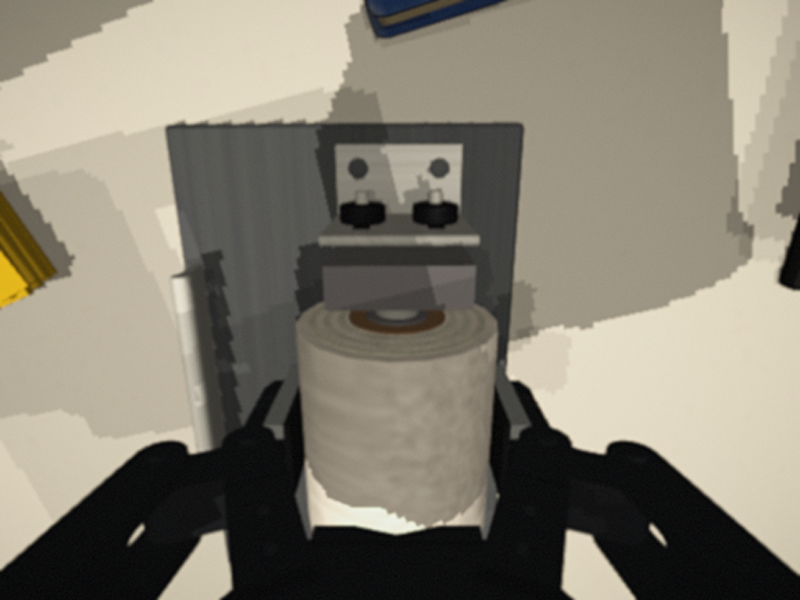

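Level and clear of the right cheek. Easing right while watching that the force follows the spring.

```bash
python3 -m crank '[{"dp":[-0.004,0,0],"delta_rot":[0,0,0],"fingers":-0.4},{"dp":[-0.004,0,0],"delta_rot":[0,0,0],"fingers":-0.4},{"dp":[-0.003,0,0],"delta_rot":[0,0,0],"fingers":-0.4},{"dp":[0,0,0],"delta_rot":[0,0,0],"fingers":-0.4},{"dp":[0,0,0],"delta_rot":[0,0,0],"fingers":-0.4}]' 50
python3 - <<'E'
from h import *
rel()
E
```

```text
t: 10.22
tcp_pos: [0.5206, 0.1366, 0.1078]
tool_rot: [0.787, 0.617, 0.0, -0.002]
force: [-3.1, -9.3, -3.2]
finger_gap: 0.632
gripper_force: 54.2
t 10.22 tcp [0.5206 0.1366 0.1078] yaw 1.3290 z [-0.0025  0.0033 -1.    ] F [-3.1 -9.3 -3.2] M [-1.32  0.4  -0.  ] gap 0.632 grip 54.2
TCP in stand frame [ 0.0784 -0.0041] z 0.1078 u [ 1.e+00  4.e-04 -3.e-03]
home-S (left,back,down) mm [-10.37   0.51  -1.35] in tool axes mm [-10.37   0.51  -1.38]
F left,back,down [-9.8 -0.8  3.2]
```

```bash
python3 -m crank '[{"dp":[-0.003,0,0],"delta_rot":[0,0,0],"fingers":-0.4},{"dp":[-0.003,0,0],"delta_rot":[0,0,0],"fingers":-0.4},{"dp":[0,0,0],"delta_rot":[0,0,0],"fingers":-0.4},{"dp":[0,0,0],"delta_rot":[0,0,0],"fingers":-0.4}]' 50
python3 - <<'E'
from h import *
rel()
E
```

```text
t: 10.55
tcp_pos: [0.52, 0.1341, 0.1078]
tool_rot: [0.787, 0.617, 0.0, -0.002]
force: [-3.0, -6.9, -1.9]
finger_gap: 0.63
gripper_force: 54.1
t 10.55 tcp [0.52   0.1341 0.1078] yaw 1.3288 z [-0.002   0.0039 -1.    ] F [-3.  -6.9 -1.9] M [-1.09  0.36  0.03] gap 0.630 grip 54.1
TCP in stand frame [ 0.0758 -0.004 ] z 0.1078 u [ 1.0e+00  5.0e-04 -3.7e-03]
home-S (left,back,down) mm [-7.84  0.46 -1.27] in tool axes mm [-7.83  0.46 -1.3 ]
F left,back,down [-7.5 -1.3  1.9]
```

```bash
python3 -m crank '[{"dp":[-0.002,0,0],"delta_rot":[0,0,0],"fingers":-0.4},{"dp":[-0.002,0,0],"delta_rot":[0,0,0],"fingers":-0.4},{"dp":[-0.002,0,0],"delta_rot":[0,0,0],"fingers":-0.4},{"dp":[0,0,0],"delta_rot":[0,0,0],"fingers":-0.4},{"dp":[0,0,0],"delta_rot":[0,0,0],"fingers":-0.4}]' 50
python3 - <<'E'
from h import *
rel()
E
```

```text
t: 10.97
tcp_pos: [0.5195, 0.1316, 0.1079]
tool_rot: [0.787, 0.617, 0.001, -0.002]
force: [-3.0, -5.5, -3.1]
finger_gap: 0.631
gripper_force: 54.1
t 10.97 tcp [0.5195 0.1316 0.1079] yaw 1.3289 z [-0.0015  0.0044 -1.    ] F [-3.  -5.5 -3.1] M [-0.87  0.35  0.11] gap 0.631 grip 54.1
TCP in stand frame [ 0.0733 -0.004 ] z 0.1079 u [ 1.0e+00  5.0e-04 -4.3e-03]
home-S (left,back,down) mm [-5.3   0.42 -1.23] in tool axes mm [-5.29  0.42 -1.25]
F left,back,down [-6.  -1.6  3.1]
```

```bash
python3 -m crank '[{"dp":[-0.002,0,0],"delta_rot":[0,0,0],"fingers":-0.4},{"dp":[-0.001,0,0],"delta_rot":[0,0,0],"fingers":-0.4},{"dp":[0,0,0],"delta_rot":[0,0,0],"fingers":-0.4},{"dp":[0,0,0],"delta_rot":[0,0,0],"fingers":-0.4}]' 50
python3 - <<'E'
from h import *
rel()
E
```

```text
t: 11.3
tcp_pos: [0.5194, 0.131, 0.1079]
tool_rot: [0.788, 0.616, 0.002, -0.002]
force: [-3.4, -1.0, -3.2]
finger_gap: 0.627
gripper_force: 54.0
t 11.30 tcp [0.5194 0.131  0.1079] yaw 1.3281 z [-6.0e-04  5.6e-03 -1.0e+00] F [-3.4 -1.  -3.2] M [-0.27  0.42  0.03] gap 0.627 grip 54.0
TCP in stand frame [ 0.0726 -0.0039] z 0.1079 u [ 1.      0.0013 -0.0057]
home-S (left,back,down) mm [-4.75  0.26 -1.06] in tool axes mm [-4.75  0.27 -1.09]
F left,back,down [-1.8 -3.1  3.2]
```

The stub has bottomed: the force dropped 4 N within 0.5 mm, at c≈4.8 mm against 5 expected. Releasing gently.

```bash
python3 -m crank '[{"dp":[-0.001,-0.001,0],"delta_rot":[0,0,0],"fingers":-0.4},{"dp":[0,0,0],"delta_rot":[0,0,0],"fingers":-0.4}]' 20; python3 -m crank '[{"dp":[0,0,0],"delta_rot":[0,0,0],"fingers":0.26},{"dp":[0,0,0],"delta_rot":[0,0,0],"fingers":0.28},{"dp":[0,0,0],"delta_rot":[0,0,0],"fingers":0.31},{"dp":[0,0,0],"delta_rot":[0,0,0],"fingers":0.35},{"dp":[0,0,0],"delta_rot":[0,0,0],"fingers":0.45},{"dp":[0,0,0],"delta_rot":[0,0,0],"fingers":0.6},{"dp":[0,0,0],"delta_rot":[0,0,0],"fingers":0.8},{"dp":[0,0,0],"delta_rot":[0,0,0],"fingers":0.9},{"dp":[0,0,0],"delta_rot":[0,0,0],"fingers":0.9},{"dp":[0,0,0],"delta_rot":[0,0,0],"fingers":0.9}]'
python3 - <<'E'
from h import *
rel()
p,P,m=snap("wrist"); np.savez("w5.npz",p=p,P=P)
L=np.load("w4.npz")["p"]
cv2.imwrite("pics/w5.png",cv2.resize(p[...,::-1],(800,600),interpolation=cv2.INTER_CUBIC))
E
```

```text
t: 11.47
tcp_pos: [0.5194, 0.1308, 0.1082]
tool_rot: [0.788, 0.616, 0.002, -0.002]
force: [-1.8, 1.7, -5.5]
finger_gap: 0.632
gripper_force: 53.9
t: 12.3
tcp_pos: [0.5197, 0.1303, 0.1084]
tool_rot: [0.788, 0.616, 0.002, -0.002]
force: [1.0, -0.1, -1.0]
finger_gap: 0.949
gripper_force: 0.0
t 12.30 tcp [0.5197 0.1303 0.1084] yaw 1.3278 z [ 0.0019  0.0055 -1.    ] F [ 1.  -0.1 -1. ] M [0.01 0.03 0.02] gap 0.949 grip 0.0
TCP in stand frame [ 0.0721 -0.0034] z 0.1084 u [ 1.      0.0015 -0.0062]
home-S (left,back,down) mm [-4.21 -0.4  -0.55] in tool axes mm [-4.21 -0.39 -0.58]
F left,back,down [0.2 1.  1. ]
```

View pics/w5.png

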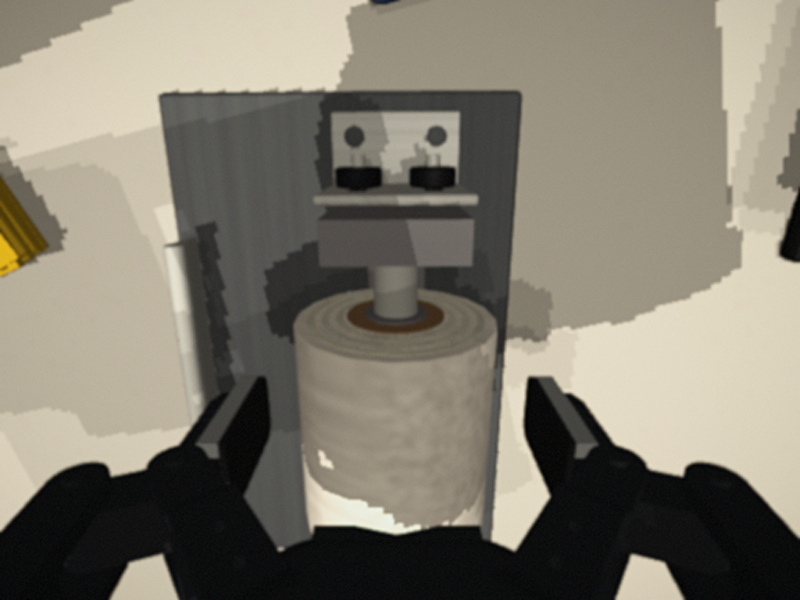

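The roll hangs with the fingers clear: nose in the left cheek at (395,270), force about zero. Retreating straight up, then a final look at both ends.

```bash
python3 -m crank '[{"dp":[0,0,-0.02],"delta_rot":[0,0,0],"fingers":0.9},{"dp":[0,0,-0.04],"delta_rot":[0,0,0],"fingers":0.9},{"dp":[0,0,-0.06],"delta_rot":[0,0,0],"fingers":0.9},{"dp":[0,0,-0.08],"delta_rot":[0,0,0],"fingers":0.9},{"dp":[-0.04,0,-0.07],"delta_rot":[0,0,0],"fingers":0.9},{"dp":[-0.08,0,0],"delta_rot":[0,0,0],"fingers":0.9},{"dp":[-0.06,0,0],"delta_rot":[0,0,0],"fingers":0.9},{"dp":[0,0,0],"delta_rot":[0,0,0],"fingers":0.9},{"dp":[0,0,0],"delta_rot":[0,0,0],"fingers":0.9},{"dp":[0,0,0],"delta_rot":[0,0,0],"fingers":0.9}]'
python3 - <<'E'
from h import *
st(); D=np.load("w2.npz"); p,P,m=snap("wrist")
cv2.imwrite("pics/w6.png",cv2.resize(p[...,::-1],(800,600),interpolation=cv2.INTER_CUBIC))
L=(P-D["tcp"])@D["r"]; Q=L.reshape(-1,3); z=P[...,2].reshape(-1)
k=(Q[:,0]>.02)&(Q[:,0]<.121)&(abs(Q[:,1]+.004)<.03)&(z>.06); A=np.c_[Q[k],z[k]]
print("roll ends x",np.percentile(A[A[:,3]>.072,0],[.5,99.5]),"top z",np.percentile(A[:,3],99))
from scipy.optimize import least_squares
B=A[A[:,3]>.065]; f=lambda q:np.hypot(B[:,1]-q[0]-q[1]*(B[:,0]-.07),B[:,3]-q[2]-q[3]*(B[:,0]-.07))-.028
print("y,sy,z,sz",least_squares(f,[-.004,0,.054,0],loss="soft_l1",f_scale=.001).x)
E
```

```text
t: 13.18
tcp_pos: [0.4977, 0.0424, 0.2432]
tool_rot: [0.788, 0.616, 0.003, -0.002]
force: [-0.3, 0.2, 0.5]
finger_gap: 0.951
gripper_force: 0.0
t 13.18 tcp [0.4977 0.0424 0.2432] yaw 1.3270 z [ 0.0018  0.0059 -1.    ] F [-0.3  0.2  0.5] M [ 0.   -0.01 -0.04] gap 0.951 grip 0.0
roll ends x [0.04027252 0.10329163] top z 0.08389581086908203
y,sy,z,sz [-0.00410622  0.0046219   0.05459408  0.02091928]
```

View pics/w6.png

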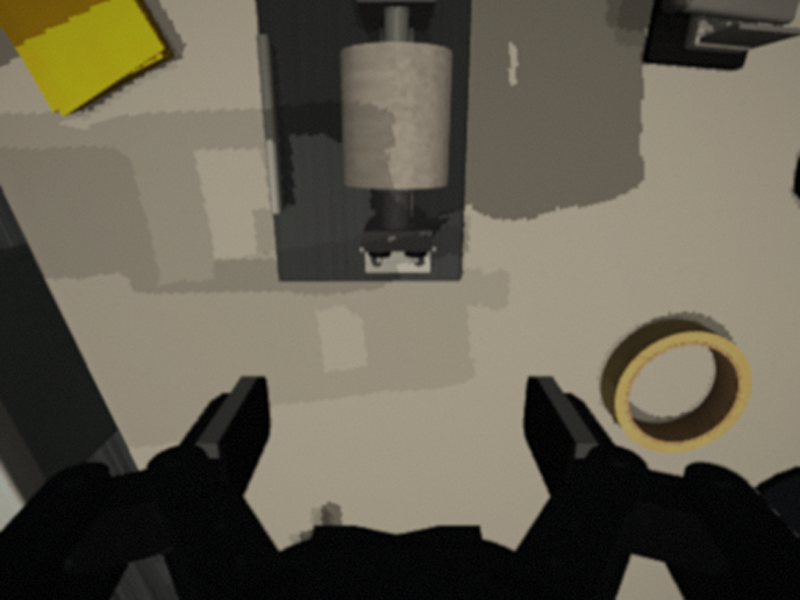

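The roll is seated: its centre is at x=0.0718 against 0.0725 expected, and its axis is at z≈0.0546, between both cheeks. Handing in.

```bash
python3 -c "
from station import manip
print(manip.sign_off())"
```

```text
the job is handed in; nothing more can be done
None
```

The white label roll is hanging in the dispenser, nose in the left cup and stub in the right, both ends measured home to within about 1 mm; I handed the job in at about 13 s, the push peaked at about 13 N, and the arm touched nothing else on the desk.

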